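# Hang a slide carrier on the drying rail and slide it to its place

### The arm

A 6-joint arm with a two-finger parallel gripper is mounted at the origin on the work surface. World frame = base frame: x ahead of the robot, y to its left, z up, the work surface at z = 0. Lengths are in m, angles in rad, forces in N, time in s.
With the tool pointing down it reaches from about 0.25 to 0.725 m from the base axis. Payload 4 kg.
Tool frame: the origin (TCP) lies midway between the tips of the shut fingers; the grasp point (between the pads) lies 19 mm behind it; z points along the fingers, y is the line along which they close (so a half turn about z gives the same grasp; the last joint's range is limited). The gripper opens to 85 mm and grips with 20 to 120 N. Pads are 22 mm wide; open, the fingers measure 114 mm over their backs; the gripper's body (76 mm by 85 mm) begins 54 mm behind the grasp point. The pads swing forward as they close: fully open they stand 13 mm farther back than shut.
Start: joints at [-1.246, 0.241, 0.005, 1.335, 0, 1.571], TCP at [0.16, -0.474, 0.231] pointing down, gripper open.
Joint ranges: [-2.72, 2.72], [-1.05, 1.87], [-1.09, 1.28], [-1.99, 2.15], [-1.42, 1.44], [-3.14, 3.14]. Speed limits (rad/s): [2.79, 2.79, 3.14, 3.14, 3.14, 3.14].

### API

Orientations are given as a 3x3 rotation matrix whose columns are the frame's x, y, z axes.
In Python, from bench import ctrl, capture, calibration gives the robot as it stands. The module is installed in compiled form; this text tells all that it offers.
- The arm moves only by the tool servo_tool, never from a script. Its argument "motion" is a list of rows, each a list of 7 numbers: the shift along the world's x, y, z in m, then the turn, a rotation vector about the world's x, y, z in degrees, then the opening, from 0 (shut) to 1 (fully open). A call has 1 to 8 rows; each row shifts and turns the commanded pose from where the row before left it; what a row does not reach is not made up. A row lasts 1/10 s, in which the tool goes at most 50 mm and 8.59 degrees, less where a joint would pass 70% of its speed; a pose out of reach is approached as far as the arm can. A call is refused whole if a number of a shift passes 0.05 or a number of a turn 8.59, either way. A call with a gripper value outside its range is refused whole. The fingers move at their own pace and stop on an object; "grip_force" is the grip in N (left out, the last holds). Time passes only in rows, so rows that do not move let the fingers close. It gives the time, the measured TCP pose, the force, the opening and the grip force at its end, in the units of the state.
- ctrl.state(): the state, without advancing time (a new reading comes with each control period).
- capture(name): name is "scene" or "top" or "wrist"; returns (picture, depth): 420x560x3 uint8, red, green, blue; 420x560 float32, m along the optical axis (not along the pixel's ray), 0 where there is no reading.
- calibration(name): a dict with "vertical_fov" (degrees; the focal length in pixels is half the picture's height over the tangent of half this angle, whatever the lens; pixels are square), "cx", "cy" (the principal point, pixels), "rvec" (rotation vector, rad) and "tvec" (3), from world to camera coordinates, as OpenCV has them; the wrist camera has in their place "mount" (4x4, takes a point from camera to tool coordinates, whose origin is the TCP and whose axes are the flange's). Camera axes: x right, y down, z forward; pixel columns grow to the right and rows downward; lengths in m; the calibration is good to about 2 mm. A picture is of the moment at which its call begins: read the wrist's pose just before it. calibration takes no time and is no camera call.
- ctrl.hand_in(): hands the job in; it is judged then, once.
The state is a dict: "t": time; "q": joint angles; "qd": joint speeds; "joint_torque": joint torques, N m; "position": TCP position; "ee_rot": TCP orientation; "ft_force": force on the tool from outside, world axes, zero at the start; "wrist_torque": the same for the moment, N m; "finger_gap": opening from 0.0 (shut) to 1.0 (fully open); "gripper_force": force on a finger pad.
Only numpy, scipy, OpenCV 4.12 (cv2) and the standard library are available. Lean on these libraries where they do the work, as an engineer would, in place of code of your own. Each camera call takes 0.05 s, during which the arm holds its last target. There are 200 camera calls.

### The job

Take the slide carrier with the yellow grip post, hook it over the drying rail at the green mark, and slide it along the rail, without lifting it off again, until its hook is centred on the red mark. Leave it hanging there, still and upright; never tip it or let it drop, and leave everything else on the bench where it is.

Things in the scene. Friction and masses are not known exactly. Their poses are not given: they have to be found in the camera images.
- carrier: slide carrier with the YELLOW grip post, about 250 g, loose, standing on the bench at the start. Origin: centre of its underside, z up. Steel basket 90 (x) by 50 (y) mm, 32 mm high, full of glass slides; from its middle a stem 20 mm wide (y) rises on the -x side (x = -17 to -12 mm) to a hook, open to +x. Total height 173 mm. It may hang either way round on the rail
- carrier_hook (a point): seat of its hook, 110 mm above the underside on its z axis: on the rail's centre line when hung. Passage along the carrier's y, 24 mm wide, under two 45 degree roof plates that centre it. The lip (x = 12 to 17 mm) ends 28 mm below the seat; below it is a gap of 50 mm down to the basket, through which the rail must enter from the +x side (seat about 53 mm above the rail), before lowering
- carrier_tab (a point): point on the axis of the yellow grip post, 155 mm above the carrier's underside: the place to grip from above. The post is square, 16 by 16 mm, faces along the carrier's x and y, from 120 to 173 mm above the underside; either pair of faces will do; fingertips must stay over 125 mm (hook roof)
- rail: drying rail: fixed steel bar, 12 mm diameter, 380 mm long, along the body's y, its centre line 150 mm above the origin; held at y = -190 and +190 mm by 14 mm posts in a steel drip tray 120 (x) by 420 (y) mm with a 12 mm rim. Origin: centre of the tray's underside, on the bench. The underside of a hung carrier is 40 mm above the bench
- green_mark: GREEN band, 24 mm long, painted round the rail (flat: nothing to bump into), with green tiles of the same width on both rims of the tray below it: where carriers are hooked on. Origin: on the rail's centre line, in the middle of the band; y along the rail
- red_mark: RED band, 24 mm long, painted round the rail, with red tiles on the tray's rims: where this carrier must hang. Origin: on the rail's centre line, in the middle of the band; y along the rail
- blue_mark: BLUE band like the other two, not used now. The three marks stand in any order along the rail, 85 mm or more apart. Origin as theirs
- spare_carrier: bystander: a like carrier of the same size with a WHITE grip post, standing on the bench (173 mm high); origin at the centre of its underside
- beaker: bystander: clear beaker, 64 mm wide, 60 mm high; origin at the centre of its underside
- reagent_bottle: bystander: amber bottle, 60 mm wide, 140 mm high; origin at the centre of its underside
- timer: bystander: white bench timer 45 by 65 by 30 mm; origin at the centre of its underside
Mind the look-alikes: they are no part of the job. Leave any turquoise look-alike of the carrier alone.

How it is judged:
By the outcome, as a careful person would: the job done as asked, in the order asked, and still so for the second after the job is handed in, with the robot touching nothing.
It also fails if it takes over 51 s, if anything falls off the work surface, if the arm or the gripper's body presses on something with over 40 N, if the wrist force passes 120 N, or if a joint passes its speed limit or range.

## Working session

There is one attempt and no reset: what is moved stays moved. The work goes in short steps, Python scripts to look and compute and a tool call to move; the robot and the scene stay as the last step left them, time stands still between calls to the robot, and variables do not carry over. Pictures are saved under pics/ and viewed, at most 10 in all, crops included, and the job is handed in when it is done.

Besides the shell and the picture viewer there is one more tool, called after "Request:" as name(argument=value, ...), one argument or row to a line, values as JSON. servo_tool: Moves the arm, as the interface text tells. Its arguments: {"type":"object","properties":{"motion":{"type":"array","items":{"type":"array","items":{"type":"number"}}},"grip_force":{"type":"number"}},"required":["motion"]}

```bash
mkdir -p pics
cat > h.py <<'E'
import numpy as np, cv2
from bench import ctrl, capture, calibration
def cam(name, st=None):
    c=calibration(name); f=210/np.tan(np.radians(c["vertical_fov"])/2)
    if "mount" in c:
        M=np.array(c["mount"]); R=np.array(st["ee_rot"])
        Rw=R@M[:3,:3]; o=R@M[:3,3]+np.array(st["position"])
    else:
        Rc=cv2.Rodrigues(np.array(c["rvec"],float))[0]; Rw=Rc.T; o=-Rw@np.array(c["tvec"],float).ravel()
    return f,c["cx"],c["cy"],Rw,o
def pts(u,v,d,C):
    f,cx,cy,Rw,o=C; u,v,d=map(lambda a:np.asarray(a,float),(u,v,d))
    p=np.stack([(u-cx)/f*d,(v-cy)/f*d,d],-1); return p@Rw.T+o
def plane(u,v,z,C):
    f,cx,cy,Rw,o=C; r=Rw@np.array([(u-cx)/f,(v-cy)/f,1]); return o+r*(z-o[2])/r[2]
def save(name,im,s=1): 
    cv2.imwrite("pics/"+name,cv2.resize(im[:,:,::-1],None,fx=s,fy=s,interpolation=cv2.INTER_CUBIC))
E
python3 - <<'E'
from h import *
for n in("scene","top"):
    im,d=capture(n); np.savez(""+n,im=im,d=d); save(n+"1.png",im,1.4); c=calibration(n);print(c); print(cam(n)[4])
print(calibration("wrist")); s=ctrl.state(); print(s)
E
```

```text
{'vertical_fov': 57.272928009377544, 'cx': 274.9412931973846, 'cy': 206.88684939843583, 'rvec': array([ 2.29398877,  1.29304593, -0.38860482]), 'tvec': array([-0.25707548, -0.34129276,  1.36030161])}
[ 1.00686382 -0.2894134   0.96718879]
{'vertical_fov': 55.663774734114504, 'cx': 276.7283900741448, 'cy': 218.09601722420524, 'rvec': array([ 2.18735263, -2.16517019,  0.04291096]), 'tvec': array([-0.03608594,  0.53244824,  1.00540918])}
[ 0.46688626 -0.05676514  1.03655481]
{'vertical_fov': 60.358381299665076, 'cx': 282.53155100568546, 'cy': 211.50539813656286, 'mount': array([[-5.69645622e-04, -9.53818391e-01, -3.00383341e-01,
         7.76074574e-02],
       [ 9.99999733e-01, -6.81000495e-04,  2.66011178e-04,
         6.65464613e-04],
       [-4.58287558e-04, -3.00383110e-01,  9.53818524e-01,
        -1.42648018e-01],
       [ 0.00000000e+00,  0.00000000e+00,  0.00000000e+00,
         1.00000000e+00]])}
{'t': 0.1, 'q': array([-1.24596722e+00,  2.41349858e-01,  3.87671789e-03,  1.33520562e+00,
        2.83900294e-05,  1.57082255e+00]), 'qd': array([-0.00056525, -0.0011406 ,  0.00476964, -0.00274419, -0.00094313,
        0.00076352]), 'joint_torque': array([-3.02875753e-05, -3.73138082e+01,  2.53009558e+01,  1.09024698e-02,
       -3.11568499e-05, -8.86393678e-07]), 'position': array([ 0.15940304, -0.4733197 ,  0.23050266]), 'ee_rot': array([[ 9.47713668e-01,  3.19121409e-01, -5.73865407e-04],
       [ 3.19121924e-01, -9.47711972e-01,  1.79304712e-03],
       [ 2.83406087e-05, -1.88242830e-03, -9.99998228e-01]]), 'ft_force': array([-0.17400804,  0.66698951,  0.31070035]), 'wrist_torque': array([ 0.02842011, -0.00539563, -0.01217557]), 'gripper_force': 0.0, 'finger_gap': 1.002158518216561}
```

View pics/scene1.png

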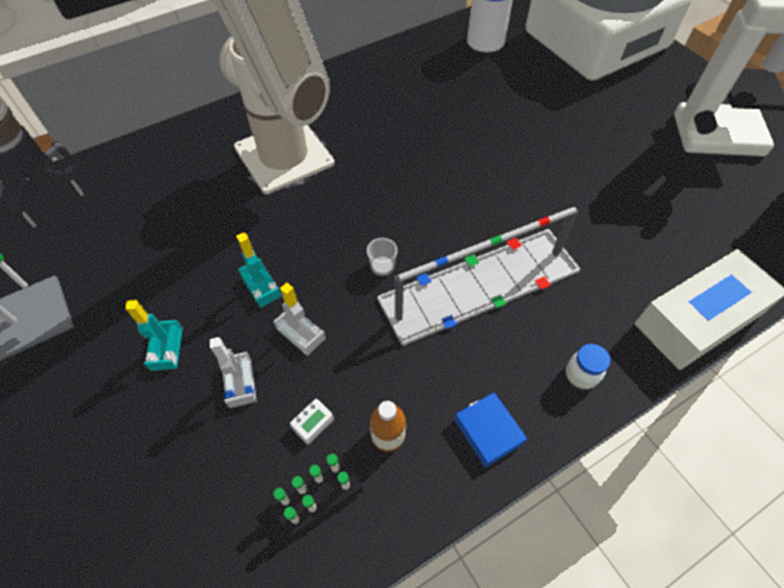

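View pics/top1.png

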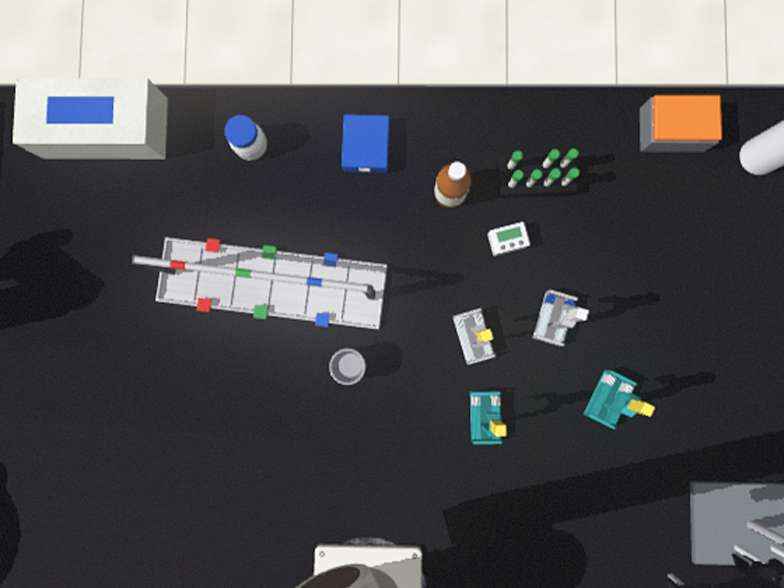

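In the top view (1.4x) there are three yellow posts. The one at (484,336) is on a steel-grey basket. The other two, at (498,428) and (645,408), are on turquoise baskets, so they are look-alikes. The spare, with a white post, is at (578,314). The one on the steel basket is the target; in the scene view it is at (290,295). The rail runs from (135,260) to (370,292), with red at (178,265), green at (244,273) and blue at (315,282). The beaker is at (347,366). Next I'll measure and check the target in an enlarged crop.

```bash
cat > m.py <<'E'
from h import *
def blobs(im,lo,hi,mn=15):
    h=cv2.cvtColor(im,cv2.COLOR_RGB2HSV); m=cv2.inRange(h,lo,hi)
    n,l,s,c=cv2.connectedComponentsWithStats(m)
    return [(l==i,s[i,4],c[i]) for i in range(1,n) if s[i,4]>=mn]
COL=dict(yellow=((22,120,80),(34,255,255)),green=((50,120,60),(75,255,255)),red=((0,150,90),(5,255,255)),blue=((100,150,80),(125,255,255)))
E
python3 - <<'E'
from m import *
for n in("scene","top"):
    z=np.load(n+".npz"); im,d=z["im"],z["d"]; C=cam(n)
    for k,(lo,hi) in COL.items():
        for m,a,c in blobs(im,lo,hi):
            v,u=np.nonzero(m&(d>0))
            if len(u)==0: continue
            p=pts(u,v,d[v,u],C); md=np.median(p,0)
            if k=="yellow" or (a<250 and md[1]>-.12):
                print(n,k,a,c.round(1),"med",md.round(3),"zmax",np.percentile(p[:,2],95).round(3))
z=np.load("top.npz"); im,d=z["im"],z["d"];C=cam("top")
save("crop1.png",im[190:330,290:490],4)
# basket of target: points in z .005-.06 near 
vv,uu=np.mgrid[0:420,0:560]; P=pts(uu,vv,d,C); 
q=(d>0)&(P[...,2]>.015)&(P[...,2]<.05)&(abs(uu-340)<22)&(abs(vv-240)<25)
r=cv2.minAreaRect(P[q][:,:2].astype(np.float32)*1000); print("basket",r,q.sum(),np.median(P[q],0))
E
```

```text
scene yellow 134 [174.7 173.8] med [ 0.339 -0.209  0.15 ] zmax 0.174
scene yellow 146 [205.9 210. ] med [ 0.483 -0.188  0.152] zmax 0.174
scene yellow 186 [ 97.  221.7] med [ 0.373 -0.433  0.15 ] zmax 0.174
scene green 40 [353.8 171. ] med [0.576 0.2   0.156] zmax 0.159
scene green 55 [336.2 185.2] med [0.518 0.204 0.015] zmax 0.018
scene green 54 [356.  215.3] med [0.634 0.192 0.015] zmax 0.019
scene red 39 [388.3 157.7] med [0.588 0.306 0.155] zmax 0.158
scene red 51 [366.6 173.3] med [0.531 0.311 0.016] zmax 0.018
scene red 57 [387.5 201.9] med [0.645 0.3   0.015] zmax 0.019
scene blue 44 [315.1 186.2] med [0.563 0.086 0.155] zmax 0.159
scene blue 58 [302.2 198.8] med [0.505 0.09  0.015] zmax 0.018
scene blue 57 [320.5 230.1] med [0.621 0.078 0.015] zmax 0.018
top yellow 81 [346.2 239.1] med [ 0.479 -0.186  0.17 ] zmax 0.174
top yellow 148 [458.4 291. ] med [ 0.369 -0.427  0.16 ] zmax 0.173
top yellow 103 [356.  305.7] med [ 0.335 -0.208  0.168] zmax 0.174
top green 43 [191.8 178. ] med [0.636 0.192 0.014] zmax 0.017
top green 41 [173.2 194.4] med [0.576 0.199 0.155] zmax 0.157
top green 72 [185.7 222.6] med [0.518 0.205 0.014] zmax 0.017
top red 76 [151.6 174.4] med [0.645 0.299 0.013] zmax 0.016
top red 52 [126.4 188.8] med [0.587 0.306 0.155] zmax 0.157
top red 75 [145.2 217.6] med [0.53  0.312 0.014] zmax 0.017
top blue 52 [236.2 183.8] med [0.622 0.076 0.013] zmax 0.017
top blue 40 [224.2 200.8] med [0.561 0.084 0.155] zmax 0.157
top blue 74 [229.6 228.3] med [0.506 0.09  0.014] zmax 0.017
basket ((477.64581298828125, -186.6757049560547), (89.89962768554688, 49.962364196777344), 17.06479263305664) 284 [ 0.47292971 -0.18082988  0.02739221]
```

View pics/crop1.png

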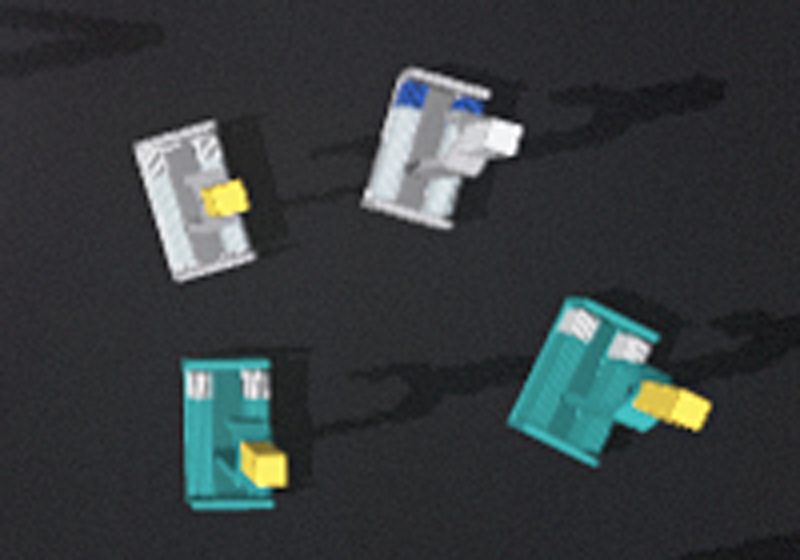

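The crop confirms it: the grey steel basket with the yellow post at top-view (484,336) is the target. The two turquoise ones are look-alikes and the white-post one is the spare. Its basket measures 90 x 50 mm, centred at (0.478,-0.187) with its long axis at 17°. Next is which side the stem is on.

Run:
```python
from m import *
c=np.array([.4776,-.1867]);a=np.radians(17.06);X=np.array([np.cos(a),np.sin(a)]);Y=np.array([-X[1],X[0]])
for n in("scene","top"):
    z=np.load(n+".npz"); im,d=z["im"],z["d"]; C=cam(n); vv,uu=np.mgrid[0:420,0:560]; P=pts(uu,vv,d,C)
    for lo,hi in((.04,.075),(.085,.115),(.125,.18)):
        q=(d>0)&(P[...,2]>lo)&(P[...,2]<hi)&(np.hypot(*(P[...,:2]-c).transpose(2,0,1))<.06)
        L=P[q][:,:2]-c; x=L@X;y=L@Y
        print(n,lo,q.sum(),"x",np.percentile(x,[5,25,50,75,95]).round(3),"y",np.percentile(y,[5,50,95]).round(3))
    if n=="top":
        for nm,(u,v) in dict(beaker=(248,261)).items(): print(nm,plane(u,v,.06,C))
z=np.load("scene.npz"); save("crop2.png",z["im"][190:270,180:250],8)
```

```text
scene 0.04 33 x [-0.015 -0.013 -0.013 -0.012 -0.011] y [-0.012 -0.006 -0.   ]
scene 0.085 76 x [-0.015  0.011  0.015  0.017  0.018] y [-0.011 -0.005  0.008]
scene 0.125 121 x [-0.007 -0.     0.006  0.008  0.009] y [-0.01  -0.004  0.005]
top 0.04 4 x [-0.015 -0.015 -0.014 -0.012 -0.012] y [0.009 0.009 0.01 ]
top 0.085 66 x [-0.016 -0.013  0.009  0.014  0.017] y [-0.009  0.001  0.009]
top 0.125 77 x [-0.007 -0.003  0.001  0.004  0.008] y [-0.008  0.002  0.008]
beaker [0.42407958 0.03743412 0.06      ]
```

Request:
servo_tool(
  motion=[
    [0.05,0.05,0.02,0,0,0,1],
    [0.05,0.05,0.02,0,0,0,1],
    [0.05,0.05,0.02,0,0,0,1],
    [0.05,0.05,0.02,0,0,0,1],
  ],
)

```text
t: 0.5
position: [0.2963, -0.3363, 0.2858]
ee_rot: [[0.948, 0.318, -0.0], [0.318, -0.948, 0.001], [-0.0, -0.001, -1.0]]
ft_force: [0.7, 0.3, 0.3]
finger_gap: 1.003
gripper_force: 0.0
```

```bash
python3 -c "
from bench import ctrl;s=ctrl.state();print(s['q'],s['position'],s['ee_rot'])"
```

```text
[-8.48557719e-01  1.19955785e-01 -2.12248664e-03  1.44952764e+00
  1.02951729e-04  1.96926846e+00] [ 0.29629061 -0.33625056  0.28583286] [[ 9.48043846e-01  3.18139368e-01 -4.57940758e-04]
 [ 3.18139622e-01 -9.48043630e-01  6.75511028e-04]
 [-2.19241167e-04 -7.86103172e-04 -9.99999667e-01]]
```

View pics/crop2.png

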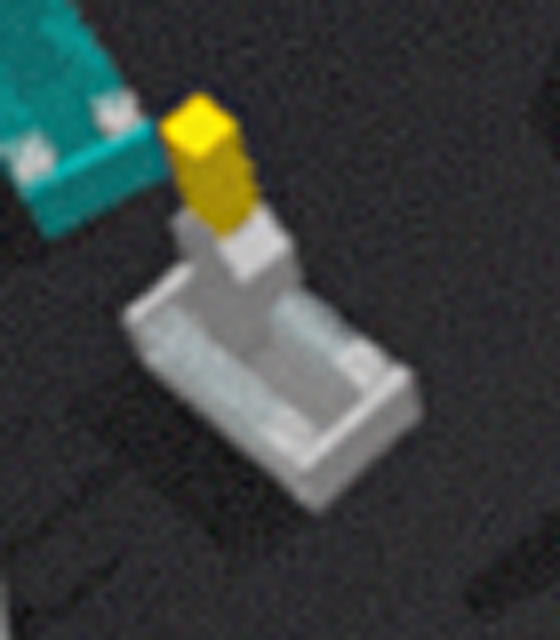

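The stem is on the robot side (x = -13 mm in the basket frame with X at +17°), so the hook opens away from the robot. I can approach the rail from the robot side and turn the carrier about -23.6° to match the rail. I'll grip the post on its x faces, with tool x at 107° to keep joint 6 in range.

Request:
servo_tool(
  motion=[
    [0.02,0.016,-0.002,0,0,8.5,1],
    [0.02,0.016,-0.002,0,0,8.5,1],
    [0.02,0.016,-0.002,0,0,8.5,1],
    [0.02,0.016,-0.002,0,0,8.5,1],
    [0.02,0.016,-0.002,0,0,8.5,1],
    [0.02,0.016,-0.002,0,0,8.5,1],
    [0,0,0,0,0,8.5,1],
    [0,0,0,0,0,8.5,1],
  ],
)

```text
t: 1.3
position: [0.416, -0.2409, 0.273]
ee_rot: [[0.051, 0.999, -0.001], [0.999, -0.051, 0.001], [0.001, -0.002, -1.0]]
ft_force: [0.0, -0.1, -0.2]
finger_gap: 1.002
gripper_force: 0.0
```

Request:
servo_tool(
  motion=[
    [0,0,0,0,0,8.5,1],
    [0,0,0,0,0,8.5,1],
    [0,0,0,0,0,3.4,1],
    [0,0,0,0,0,0,1],
  ],
)

```text
t: 1.7
position: [0.4154, -0.2416, 0.2733]
ee_rot: [[-0.292, 0.956, -0.001], [0.956, 0.292, 0.001], [0.001, -0.001, -1.0]]
ft_force: [0.6, 0.6, 0.0]
finger_gap: 1.001
gripper_force: 0.0
```

```bash
cat > w.py <<'E'
from m import *
import sys
s=ctrl.state(); im,d=capture("wrist"); C=cam("wrist",s); np.savez("w",im=im,d=d)
R=s["ee_rot"]; print("t",s["t"],"pos",s["position"].round(4),"yaw x",np.degrees(np.arctan2(R[1,0],R[0,0])).round(2),"q",np.degrees(s["q"]).round(1))
for k,(lo,hi) in COL.items():
    for m,a,c in blobs(im,lo,hi,80):
        v,u=np.nonzero(m&(d>0))
        if len(u)<10: continue
        p=pts(u,v,d[v,u],C); zt=np.percentile(p[:,2],98); t=p[p[:,2]>zt-.004]
        (cx,cy),wh,ang=cv2.minAreaRect(t[:,:2].astype(np.float32)*1000)
        print(k,a,c.round(),"med",np.median(p,0).round(4),"top",zt.round(4),"rect",round(cx,1),round(cy,1),np.round(wh,1),round(ang,1))
if len(sys.argv)>1: save(sys.argv[1],im)
E
python3 w.py
```

```text
t 1.7 pos [ 0.4154 -0.2416  0.2733] yaw x 107.0 q [-30.2  10.8   2.7  82.    0.   42.8]
yellow 1084 [184. 130.] med [ 0.3363 -0.2082  0.172 ] top 0.1744 rect 333.3 -210.0 [16.1 16.3] 1.3
yellow 1094 [386. 160.] med [ 0.4741 -0.1875  0.1716] top 0.1742 rect 478.2 -188.2 [16.2 15.9] 16.8
yellow 722 [176. 372.] med [ 0.3704 -0.4257  0.1438] top 0.1656 rect 378.4 -330.7 [198.2  11.6] 86.8
green 112 [556. 336.] med [ 0.7529 -0.319   0.0783] top 0.0858 rect 752.4 -321.5 [3.3 9.5] 22.9
blue 161 [367. 269.] med [ 0.5472 -0.3242  0.0277] top 0.0317 rect 546.7 -326.6 [11.7 15.6] 73.2
blue 133 [351. 289.] med [ 0.5382 -0.3559  0.026 ] top 0.0315 rect 537.3 -358.4 [ 8.3 14.1] 76.4
```

The wrist view puts the post top at (0.478,-0.188), 16x16 mm, 174 mm high, at 16.8°, which agrees with the basket measurement. I'll move over it and descend.

Request:
servo_tool(
  motion=[
    [0.0315,0.027,0,0,0,0,1],
    [0.0315,0.027,0,0,0,0,1],
    [0,0,-0.02,0,0,0,1],
    [0,0,-0.03,0,0,0,1],
    [0,0,-0.03,0,0,0,1],
    [0,0,-0.03,0,0,0,1],
    [0,0,-0.02,0,0,0,1],
    [0,0,0,0,0,0,1],
  ],
)

```text
t: 2.55
position: [0.4761, -0.1867, 0.1404]
ee_rot: [[-0.291, 0.957, -0.007], [0.957, 0.291, 0.003], [0.005, -0.006, -1.0]]
ft_force: [-0.4, 0.1, 0.7]
finger_gap: 1.001
gripper_force: 0.0
```

Request:
servo_tool(
  motion=[
    [0.001,0,-0.003,0,0,0,1],
    [0,0,0,0,0,0,0.4],
    [0,0,0,0,0,0,0],
    [0,0,0,0,0,0,0],
    [0,0,0,0,0,0,0],
    [0,0,0,0,0,0,0],
    [0,0,0,0,0,0,0],
    [0,0,0,0,0,0,0],
  ],
  grip_force=60,
)

```text
t: 3.35
position: [0.4796, -0.1879, 0.141]
ee_rot: [[-0.292, 0.956, 0.0], [0.956, 0.292, -0.0], [-0.0, 0.0, -1.0]]
ft_force: [-1.2, 0.3, 3.4]
finger_gap: 0.177
gripper_force: 59.7
```

```bash
python3 w.py
```

```text
t 3.35 pos [ 0.4796 -0.1879  0.141 ] yaw x 107.01 q [-21.4  18.7  -6.8  64.4  -0.   51.6]
yellow 3788 [282. 295.] med [ 0.4789 -0.1813  0.1689] top 0.1742 rect 480.2 -187.2 [15.2 17.4] 17.0
blue 170 [307. 373.] med [ 0.5439 -0.3254  0.0293] top 0.0314 rect 521.8 -264.6 [ 10.6 148.6] 18.9
blue 202 [290. 386.] med [ 0.5379 -0.3547  0.0155] top 0.0271 rect 535.1 -353.8 [1.8 6.8] 80.8
```

The grip holds: opening 0.177 is about 15 mm, at 60 N. I'll lift straight up, then carry it to the robot side of the rail at green.

Request:
servo_tool(
  motion=[
    [0,0,0.005,0,0,0,0],
    [0,0,0.015,0,0,0,0],
    [0,0,0.02,0,0,0,0],
    [0,0,0.02,0,0,0,0],
    [0,0,0.02,0,0,0,0],
    [0,0,0.01,0,0,0,0],
    [0,0,0.003,0,0,0,0],
    [0,0,0,0,0,0,0],
  ],
)

```text
t: 4.2
position: [0.4796, -0.1877, 0.2335]
ee_rot: [[-0.293, 0.956, -0.0], [0.956, 0.293, 0.0], [0.0, -0.0, -1.0]]
ft_force: [-0.0, -0.1, -2.1]
finger_gap: 0.176
gripper_force: 59.1
```

Request:
servo_tool(
  motion=[
    [0,0.01,0,0,0,0,0],
    [0,0.02,0,0,0,-2,0],
    [0,0.03,0,0,0,-3,0],
    [0,0.03,0,0,0,-3,0],
    [0,0.03,0,0,0,-3,0],
    [0,0.03,0,0,0,-3,0],
    [0,0.03,0,0,0,-3,0],
    [0,0.03,0,0,0,-3,0],
  ],
)

```text
t: 5.0
position: [0.4785, 0.024, 0.2326]
ee_rot: [[0.054, 0.999, -0.002], [0.999, -0.054, 0.0], [0.0, -0.002, -1.0]]
ft_force: [-0.3, 0.3, -1.7]
finger_gap: 0.18
gripper_force: 59.1
```

Request:
servo_tool(
  motion=[
    [0,0.03,0,0,0,-2,0],
    [0,0.03,0,0,0,-1,0],
    [0,0.03,0,0,0,-0.3,0],
    [0,0.03,0,0,0,0,0],
    [0,0.03,0,0,0,0,0],
    [0,0.02,0,0,0,0,0],
    [0,0.01,0,0,0,0,0],
    [0,0,0,0,0,0,0],
  ],
)

```text
t: 5.8
position: [0.4788, 0.2033, 0.2328]
ee_rot: [[0.107, 0.994, -0.002], [0.994, -0.107, -0.001], [-0.001, -0.002, -1.0]]
ft_force: [-0.6, -0.5, -1.1]
finger_gap: 0.172
gripper_force: 59.1
```

```bash
python3 w.py wr1.png
python3 - <<'E'
from m import *
s=ctrl.state();print(s["ft_force"].round(2),s["finger_gap"],s["gripper_force"],s["wrist_torque"].round(3))
im,d=capture("scene");save("sc2.png",im[100:260,240:440],3)
C=cam("scene")
for k in("red","green","blue"):
    for m,a,c in blobs(im,*COL[k]):
        v,u=np.nonzero(m&(d>0)); p=np.median(pts(u,v,d[v,u],C),0)
        if a<100 and p[1]>0 : print(k,a,p.round(4))
E
```

```text
t 5.8 pos [0.4788 0.2033 0.2328] yaw x 83.84 q [ 23.   16.1   3.6  77.6   0.  119.2]
yellow 3819 [283. 295.] med [0.4804 0.211  0.2609] top 0.2659 rect 479.9 203.9 [18.7 15.3] 84.2
green 143 [321. 162.] med [0.5196 0.2142 0.0152] top 0.0165 rect 519.9 214.3 [ 5.4 23.3] 83.8
green 763 [428. 213.] med [0.5724 0.1993 0.1557] top 0.1578 rect 574.2 198.7 [24.1 12.2] 83.7
red 1304 [452.  30.] med [0.5848 0.3047 0.1555] top 0.1578 rect 586.1 304.9 [23.8 12.5] 83.2
red 735 [325.  56.] med [0.5309 0.3111 0.015 ] top 0.0165 rect 531.0 311.2 [23.6 24.2] 82.6
blue 87 [558. 324.] med [ 0.786  -0.0132  0.0046] top 0.0094 rect 785.3 -13.3 [ 2.  23.2] 2.7
[ 0.19 -0.52 -1.95] 0.176898914186634 59.058242440223694 [-0.006  0.008  0.012]
red 39 [0.588  0.3074 0.1549]
red 50 [0.5301 0.3118 0.0148]
red 57 [0.6463 0.2987 0.0149]
green 39 [0.5764 0.2003 0.1551]
green 54 [0.5185 0.2056 0.0147]
green 56 [0.6339 0.1927 0.0145]
blue 44 [0.5625 0.0863 0.1545]
blue 49 [0.5044 0.0914 0.0153]
blue 57 [0.6213 0.0775 0.0147]
```

View pics/sc2.png

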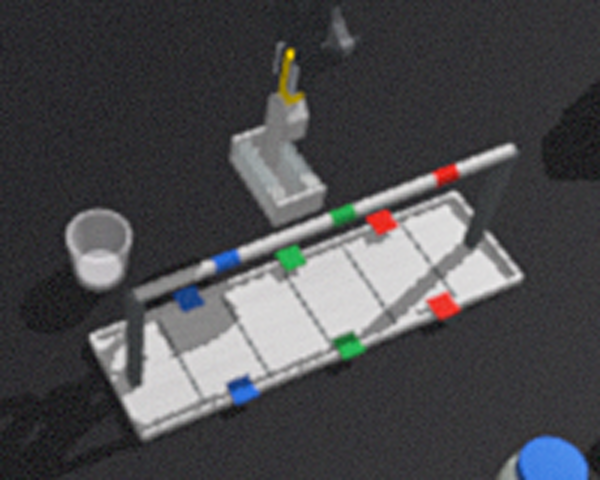

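View pics/wr1.png

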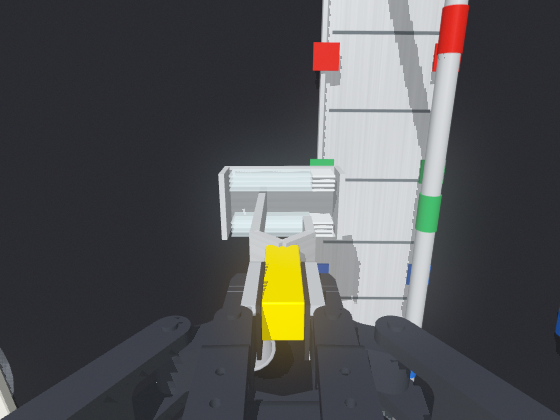

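The carrier is held upright with its hook facing the rail. In the wrist view green is at (428,213) and red at (452,30), and the rail axis is at 83.8°, matching the tool yaw. The seat is about 52 mm above the rail, so I'll move it in horizontally.

Request:
servo_tool(
  motion=[
    [0.008,-0.0006,0,0,0,0,0],
    [0.014,-0.0006,0,0,0,0,0],
    [0.016,-0.0006,0,0,0,0,0],
    [0.016,-0.0006,0,0,0,0,0],
    [0.016,-0.0006,0,0,0,0,0],
    [0.014,-0.0006,0,0,0,0,0],
    [0.012,-0.0006,0,0,0,0,0],
    [0,0,0,0,0,0,0],
  ],
)

```text
t: 6.7
position: [0.5775, 0.1964, 0.2331]
ee_rot: [[0.112, 0.994, 0.001], [0.994, -0.112, -0.0], [-0.0, 0.001, -1.0]]
ft_force: [-0.4, 0.5, -2.1]
finger_gap: 0.179
gripper_force: 59.0
```

```bash
python3 w.py
python3 - <<'E'
from m import *
s=ctrl.state();print(s["ft_force"].round(2),s["position"].round(4))
im,d=capture("scene");save("sc3.png",im[100:240,250:430],3)
E
```

```text
t 6.7 pos [0.5775 0.1964 0.2331] yaw x 83.54 q [ 18.8  26.6  19.   82.4  -0.  115.3]
yellow 3787 [283. 295.] med [0.5791 0.2041 0.2612] top 0.2663 rect 578.5 197.0 [17.7 15.2] 83.6
green 235 [217. 171.] med [0.5117 0.2111 0.015 ] top 0.0166 rect 518.6 205.1 [24.4 23.5] 83.3
green 568 [276. 217.] med [0.5747 0.2009 0.1562] top 0.1579 rect 574.3 199.0 [24.  10.9] 83.6
red 1091 [275.  36.] med [0.5867 0.3052 0.1558] top 0.1578 rect 586.9 305.2 [24.  11.9] 83.7
red 730 [217.  60.] med [0.5309 0.3117 0.0149] top 0.0168 rect 531.1 311.5 [23.5 23.9] 84.0
red 723 [339.  61.] med [0.6427 0.2987 0.015 ] top 0.0165 rect 642.4 298.6 [24. 24.] 83.1
blue 218 [556. 114.] med [0.8125 0.233  0.0638] top 0.0687 rect 812.7 231.6 [ 3.7 23.2] 5.6
blue 324 [225. 275.] med [0.5024 0.094  0.0151] top 0.0165 rect 505.5 90.7 [24.6 23.6] 83.9
blue 6461 [519. 308.] med [0.8202 0.0251 0.0318] top 0.0334 rect 827.3 15.2 [85.2 82.9] 88.4
blue 86 [336. 274.] med [0.6256 0.0811 0.015 ] top 0.0164 rect 624.4 77.0 [23.1  7.9] 86.3
blue 452 [276. 367.] med [0.5609 0.0842 0.1561] top 0.1577 rect 561.0 84.2 [25.2 11.8] 83.6
[-0.65  0.16 -2.29] [0.5764 0.1967 0.2332]
```

View pics/sc3.png

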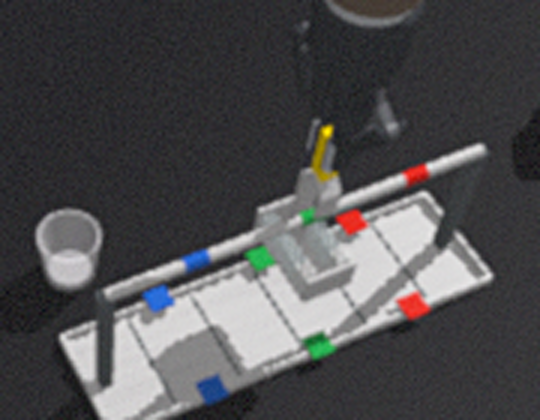

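The rail now lies in the gap between lip and basket, at the green band. I'll make a small centring correction and lower.

Request:
servo_tool(
  motion=[
    [-0.0015,0.0015,0,0,0,0,0],
    [0,0,-0.006,0,0,0,0],
    [0,0,-0.009,0,0,0,0],
    [0,0,-0.009,0,0,0,0],
    [0,0,-0.008,0,0,0,0],
    [0,0,-0.006,0,0,0,0],
    [0,0,-0.004,0,0,0,0],
    [0,0,0,0,0,0,0],
  ],
)

```text
t: 7.6
position: [0.5738, 0.1994, 0.1908]
ee_rot: [[0.11, 0.994, -0.001], [0.994, -0.11, -0.0], [-0.001, -0.001, -1.0]]
ft_force: [-0.3, -0.6, -2.3]
finger_gap: 0.175
gripper_force: 59.0
```

Request:
servo_tool(
  motion=[
    [0,0,-0.002,0,0,0,0],
    [0,0,-0.002,0,0,0,0],
    [0,0,-0.002,0,0,0,0],
    [0,0,0,0,0,0,0],
  ],
)

```text
t: 8.0
position: [0.574, 0.1995, 0.1855]
ee_rot: [[0.11, 0.994, -0.0], [0.994, -0.11, -0.0], [-0.0, -0.0, -1.0]]
ft_force: [-0.5, 0.0, -2.0]
finger_gap: 0.174
gripper_force: 59.1
```

Request:
servo_tool(
  motion=[
    [0,0,-0.0015,0,0,0,0],
    [0,0,0,0,0,0,0],
    [0,0,-0.0015,0,0,0,0],
    [0,0,0,0,0,0,0],
  ],
)

```text
t: 8.4
position: [0.574, 0.1995, 0.1825]
ee_rot: [[0.11, 0.994, -0.0], [0.994, -0.11, -0.0], [-0.0, -0.0, -1.0]]
ft_force: [-0.1, -0.4, -3.1]
finger_gap: 0.18
gripper_force: 59.1
```

Request:
servo_tool(
  motion=[
    [0,0,-0.001,0,0,0,0],
    [0,0,0,0,0,0,0],
    [0,0,0,0,0,0,0],
  ],
)

```text
t: 8.7
position: [0.5741, 0.1995, 0.1817]
ee_rot: [[0.11, 0.994, -0.0], [0.994, -0.11, -0.0], [-0.0, -0.0, -1.0]]
ft_force: [-0.1, -0.0, -1.1]
finger_gap: 0.178
gripper_force: 59.1
```

Request:
servo_tool(
  motion=[
    [0,0,-0.001,0,0,0,0],
    [0,0,0,0,0,0,0],
    [0,0,0,0,0,0,0],
  ],
)

```text
t: 9.0
position: [0.5741, 0.1996, 0.1809]
ee_rot: [[0.11, 0.994, 0.0], [0.994, -0.11, 0.0], [0.0, 0.0, -1.0]]
ft_force: [-0.2, -0.6, -1.1]
finger_gap: 0.179
gripper_force: 59.5
```

Request:
servo_tool(
  motion=[
    [0,0,-0.001,0,0,0,0],
    [0,0,0,0,0,0,0],
    [0,0,0,0,0,0,0],
  ],
)

```text
t: 9.3
position: [0.5742, 0.1996, 0.1808]
ee_rot: [[0.109, 0.994, 0.001], [0.994, -0.109, 0.0], [0.001, 0.001, -1.0]]
ft_force: [-3.1, -1.2, 5.9]
finger_gap: 0.178
gripper_force: 60.2
```

```bash
python3 w.py | grep -E "t |yellow|red|green"; python3 -c "
from bench import ctrl;s=ctrl.state();print(s['ft_force'],s['wrist_torque'])"
```

```text
t 9.3 pos [0.5742 0.1996 0.1808] yaw x 83.72 q [ 19.2  27.4  12.5  75.    0.  115.5]
yellow 3782 [282. 295.] med [0.5757 0.2073 0.2088] top 0.214 rect 575.2 200.0 [18.2 15.3] 84.2
green 378 [211. 189.] med [0.5127 0.2059 0.015 ] top 0.0164 rect 513.1 206.2 [23.6 12.2] 82.8
green 395 [352. 190.] med [0.6358 0.1922 0.0151] top 0.0165 rect 635.8 191.8 [24.5 13.1] 82.8
red 1669 [283.  27.] med [0.5867 0.3039 0.1558] top 0.1578 rect 586.6 303.5 [21.3 12.2] 82.9
red 1014 [211.  58.] med [0.5312 0.3116 0.015 ] top 0.0166 rect 531.1 311.4 [23.6 24.3] 83.6
red 1011 [353.  59.] med [0.6426 0.2986 0.015 ] top 0.0165 rect 642.3 298.4 [23.7 24.3] 83.5
blue 234 [217. 301.] med [0.4996 0.0957 0.015 ] top 0.0165 rect 521.1 147.7 [146.9  13.6] 67.2
blue 157 [347. 301.] med [0.6251 0.0821 0.0151] top 0.0163 rect 623.8 79.3 [20.1 10.8] 86.8
blue 4735 [533. 342.] med [0.7995 0.0261 0.0314] top 0.0333 rect 806.3 15.5 [42.4 86.2] 0.4
[-2.61109556 -1.19230849  5.21685251] [-1.27767143e-01  6.55111641e-01 -3.00514154e-04]
```

The hook is seated, but the -3 N in x shows the rail bearing on one roof plate. I'll ease x slightly.

Request:
servo_tool(
  motion=[
    [-0.001,0,0.0005,0,0,0,0],
    [0,0,0,0,0,0,0],
    [0,0,0,0,0,0,0],
  ],
)

```text
t: 9.65
position: [0.5739, 0.1997, 0.1808]
ee_rot: [[0.11, 0.994, 0.002], [0.994, -0.11, 0.0], [0.001, 0.002, -1.0]]
ft_force: [1.8, -0.0, 2.5]
finger_gap: 0.177
gripper_force: 59.7
```

Request:
servo_tool(
  motion=[
    [0.0004,0.003,0,0,0,0,0],
    [0.0008,0.007,0,0,0,0,0],
    [0.0008,0.007,0,0,0,0,0],
    [0.0008,0.007,0,0,0,0,0],
    [0.0008,0.007,0,0,0,0,0],
    [0.0008,0.007,0,0,0,0,0],
    [0.0004,0.003,0,0,0,0,0],
    [0,0,0,0,0,0,0],
  ],
)

```text
t: 10.45
position: [0.5784, 0.2392, 0.1807]
ee_rot: [[0.11, 0.994, 0.001], [0.994, -0.11, -0.003], [-0.003, 0.002, -1.0]]
ft_force: [-0.2, -4.7, 5.7]
finger_gap: 0.176
gripper_force: 60.2
```

Request:
servo_tool(
  motion=[
    [0.0004,0.003,0.0005,0,0,0,0],
    [0.0008,0.007,0,0,0,0,0],
    [0.0008,0.007,0,0,0,0,0],
    [0.0008,0.007,0,0,0,0,0],
    [0.0008,0.007,0,0,0,0,0],
    [0.0008,0.007,0,0,0,0,0],
    [0.0004,0.003,0,0,0,0,0],
    [0,0,0,0,0,0,0],
  ],
)

```text
t: 11.25
position: [0.5833, 0.2828, 0.1808]
ee_rot: [[0.109, 0.994, 0.001], [0.994, -0.109, 0.001], [0.001, 0.001, -1.0]]
ft_force: [4.8, -1.3, 1.5]
finger_gap: 0.182
gripper_force: 59.7
```

Request:
servo_tool(
  motion=[
    [0.0008,0.003,0,0,0,0,0],
    [0.0008,0.005,0,0,0,0,0],
    [0.0006,0.005,0,0,0,0,0],
    [0.0006,0.005,0,0,0,0,0],
    [0.0003,0.003,0,0,0,0,0],
    [0,0,0,0,0,0,0],
    [0,0,0,0,0,0,0],
  ],
)

```text
t: 11.95
position: [0.5858, 0.3031, 0.1808]
ee_rot: [[0.109, 0.994, -0.0], [0.994, -0.109, 0.001], [0.001, -0.0, -1.0]]
ft_force: [2.0, -2.0, 2.5]
finger_gap: 0.171
gripper_force: 59.8
```

```bash
cat > f.py <<'E'
from m import *
import sys
s=ctrl.state();print(s["t"],s["position"].round(4),s["ft_force"].round(1),s["wrist_torque"].round(2))
rd={}
for n in("top","scene"):
    im,d=capture(n);C=cam(n)
    if n=="scene": save(sys.argv[1],im[90:240,250:450],3)
    for k in("red","yellow"):
        for m,a,c in blobs(im,*COL[k],8):
            v,u=np.nonzero(m&(d>0))
            if len(u)<5: continue
            p=pts(u,v,d[v,u],C);q=np.median(p,0)
            if a<200 and q[1]>.2: print(n,k,a,q.round(4),"ext along y",p[:,1].min().round(4),p[:,1].max().round(4))
    vv,uu=np.mgrid[0:420,0:560];P=pts(uu,vv,d,C);t=np.array(s["position"])
    o=t[:2];b=np.radians(6.3);U=np.array([np.sin(b),np.cos(b)]);N=np.array([np.cos(b),-np.sin(b)])
    L=P[...,:2]-o; q=(d>0)&(P[...,2]>.05)&(P[...,2]<.078)&(abs(L@U)<.04)&(abs(L@N)<.06)
    print(n,"basket along rail rel TCP",np.percentile((L@U)[q],[1,99]).round(4),"across",np.percentile((L@N)[q],[1,99]).round(4),q.sum())
E
python3 f.py sc4.png; python3 w.py | grep -E "yaw|yellow|red"
```

```text
11.95 [0.5858 0.3031 0.1808] [ 2.  -2.   2.5] [-0.53 -0.56 -0.04]
top red 51 [0.6484 0.2989 0.0134] ext along y 0.2861 0.3145
top red 80 [0.53   0.3119 0.0137] ext along y 0.3005 0.3259
top yellow 116 [0.5877 0.2968 0.2049] ext along y 0.267 0.3115
top basket along rail rel TCP [-0.0241  0.0248] across [-0.0447  0.0451] 446
scene red 55 [0.6459 0.2999 0.0142] ext along y 0.2841 0.3101
scene yellow 79 [0.586  0.296  0.1927] ext along y 0.2881 0.31
scene basket along rail rel TCP [-0.0252  0.0242] across [-0.0429  0.0455] 435
t 12.05 pos [0.5858 0.3031 0.1807] yaw x 83.73 q [2.730e+01 3.370e+01 2.280e+01 7.910e+01 1.000e-01 1.236e+02]
yellow 3776 [283. 295.] med [0.5874 0.3108 0.2087] top 0.2139 rect 586.9 304.1 [16.8 15.2] 83.8
red 369 [212. 186.] med [0.5253 0.3129 0.015 ] top 0.0168 rect 525.2 312.5 [23.8 11.9] 84.1
red 402 [353. 187.] med [0.6479 0.2983 0.0151] top 0.0165 rect 647.9 298.1 [24.  12.9] 83.0
red 178 [282. 233.] med [0.5878 0.3155 0.1561] top 0.1576 rect 588.1 315.1 [ 4.5 11.5] 83.7
```

View pics/sc4.png

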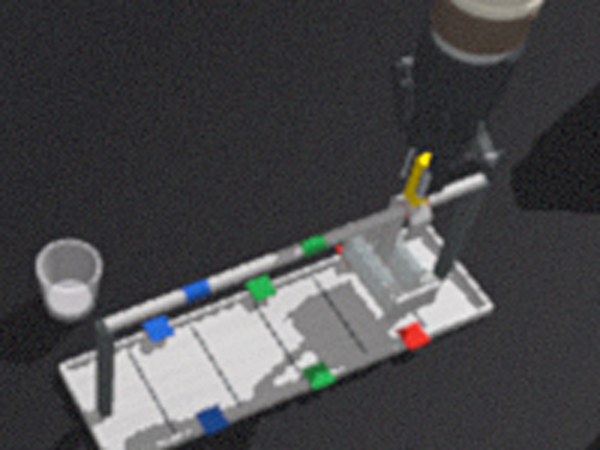

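The carrier hangs on the rail over the red band in the scene crop, at about (405,215), with red tile at (415,335). All measures put the hook about 1.8 mm short of red's centre, so I'll nudge it.

Request:
servo_tool(
  motion=[
    [0.0003,0.001,0,0,0,0,0],
    [0.0002,0.001,0,0,0,0,0],
    [0,0,0,0,0,0,0],
    [0,0,0,0,0,0,0],
  ],
)

```text
t: 12.5
position: [0.5859, 0.3038, 0.1807]
ee_rot: [[0.11, 0.994, -0.001], [0.994, -0.11, -0.001], [-0.001, -0.001, -1.0]]
ft_force: [1.1, -5.1, 5.1]
finger_gap: 0.18
gripper_force: 60.0
```

Request:
servo_tool(
  motion=[
    [0.0001,0.0004,0.0006,0,0,0,0],
    [0.0001,0.0004,0,0,0,0,0],
    [0,0,0,0,0,0,0],
    [0,0,0,0,0,0,0],
  ],
)

```text
t: 12.9
position: [0.5861, 0.3056, 0.1808]
ee_rot: [[0.109, 0.994, -0.001], [0.994, -0.109, 0.0], [0.0, -0.001, -1.0]]
ft_force: [0.8, -1.7, 0.7]
finger_gap: 0.178
gripper_force: 59.4
```

The hook is at y ≈ 0.3055, on red, and the residual forces are small. I'll release gently.

Request:
servo_tool(
  motion=[
    [0,0,0,0,0,0,0.2],
    [0,0,0,0,0,0,0.25],
    [0,0,0,0,0,0,0.35],
    [0,0,0,0,0,0,0.5],
    [0,0,0,0,0,0,0.6],
    [0,0,0,0,0,0,0.6],
    [0,0,0,0,0,0,0.6],
    [0,0,0,0,0,0,0.6],
  ],
  grip_force=20,
)

```text
t: 13.7
position: [0.5866, 0.3053, 0.1814]
ee_rot: [[0.11, 0.994, 0.0], [0.994, -0.11, 0.0], [0.0, 0.0, -1.0]]
ft_force: [-0.1, -0.3, -0.4]
finger_gap: 0.6
gripper_force: 0.0
```

```bash
python3 w.py | grep -E "yaw|yellow|red"; python3 f.py sc5.png
```

```text
t 13.7 pos [0.5866 0.3053 0.1814] yaw x 83.71 q [ 27.5  33.9  23.3  79.4   0.  123.8]
yellow 3829 [281. 294.] med [0.5877 0.3133 0.209 ] top 0.2139 rect 587.4 306.6 [17.2 15.7] 83.0
red 365 [211. 188.] med [0.525  0.3128 0.0151] top 0.0168 rect 525.2 312.5 [23.9 11.8] 83.1
red 405 [352. 189.] med [0.6479 0.2986 0.0151] top 0.0166 rect 647.7 298.3 [24.1 13.6] 84.1
13.75 [0.5865 0.3053 0.1814] [ 0.2 -0.2  0.5] [ 0.04 -0.02 -0.06]
top red 51 [0.6485 0.2973 0.0133] ext along y 0.2858 0.3136
top red 80 [0.53   0.3114 0.0139] ext along y 0.3003 0.3251
top yellow 134 [0.5871 0.2998 0.2046] ext along y 0.2877 0.4097
top basket along rail rel TCP [-0.0233  0.0245] across [-0.0453  0.0444] 439
scene red 55 [0.6452 0.2992 0.0148] ext along y 0.2868 0.3139
scene yellow 155 [0.5906 0.3008 0.1942] ext along y 0.2843 0.4845
scene basket along rail rel TCP [-0.0252  0.0244] across [-0.0436  0.0451] 425
```

Request:
servo_tool(
  motion=[
    [0,0,0.005,0,0,0,0.7],
    [0,0,0.01,0,0,0,0.8],
    [0,0,0.02,0,0,0,0.9],
    [0,0,0.03,0,0,0,1],
    [0,0,0.03,0,0,0,1],
    [0,-0.02,0.02,0,0,0,1],
    [0,-0.03,0,0,0,0,1],
    [0,-0.03,0,0,0,0,1],
  ],
)

```text
t: 14.65
position: [0.587, 0.2252, 0.2986]
ee_rot: [[0.108, 0.994, 0.004], [0.994, -0.108, 0.001], [0.002, 0.003, -1.0]]
ft_force: [0.9, -0.7, 0.3]
finger_gap: 0.998
gripper_force: 0.0
```

Request:
servo_tool(
  motion=[
    [0,-0.02,0,0,0,0,1],
    [0,-0.01,0,0,0,0,1],
    [0,0,0,0,0,0,1],
  ],
)

```text
t: 14.95
position: [0.5868, 0.1943, 0.2974]
ee_rot: [[0.112, 0.994, 0.001], [0.994, -0.112, 0.001], [0.001, 0.001, -1.0]]
ft_force: [-0.3, 0.6, -0.8]
finger_gap: 0.997
gripper_force: 0.0
```

```bash
python3 w.py wr2.png| grep -E "yaw|yellow|red"; python3 f.py sc5.png
python3 - <<'E'
from m import *
# basket rect and rail red visible pieces from wrist
z=np.load("w.npz");
E
```

```text
t 14.95 pos [0.5868 0.1943 0.2974] yaw x 83.6 q [ 18.3  27.4  29.7  92.2   0.  114.7]
yellow 1092 [260.  38.] med [0.5874 0.3042 0.2126] top 0.2143 rect 587.2 305.7 [15.8 15.7] 82.9
red 288 [214.  65.] med [0.5256 0.3124 0.015 ] top 0.0168 rect 525.7 312.0 [23.5 13. ] 84.2
red 393 [324.  66.] med [0.6457 0.2984 0.015 ] top 0.0169 rect 645.7 298.1 [22.7 18.1] 84.2
15.0 [0.5868 0.1953 0.2971] [-0.3  0.3  0.1] [ 0.01 -0.   -0.04]
top red 46 [0.6479 0.2961 0.0136] ext along y 0.2869 0.3086
top red 74 [0.5299 0.3103 0.0136] ext along y 0.1911 0.3257
top yellow 34 [0.5801 0.3025 0.2111] ext along y 0.1962 0.3145Traceback (most recent call last):
  File "f.py", line 17, in <module>
    print(n,"basket along rail rel TCP",np.percentile((L@U)[q],[1,99]).round(4),"across",np.percentile((L@N)[q],[1,99]).round(4),q.sum())
                                        ~~~~~~~~~~~~~^^^^^^^^^^^^^^^^^
    return _quantile_unchecked(
        a, q, axis, out, overwrite_input, method, keepdims, weights)
    return _ureduce(a,
                    func=_quantile_ureduce_func,
    ...<5 lines>...
                    overwrite_input=overwrite_input,
                    method=method)
    r = func(a, **kwargs)
    result = _quantile(arr,
                       quantiles=q,
    ...<2 lines>...
                       out=out,
                       weights=wgt)
    slices_having_nans = np.isnan(arr[-1, ...])
                                  ~~~^^^^^^^^^
IndexError: index -1 is out of bounds for axis 0 with size 0
```

View pics/wr2.png

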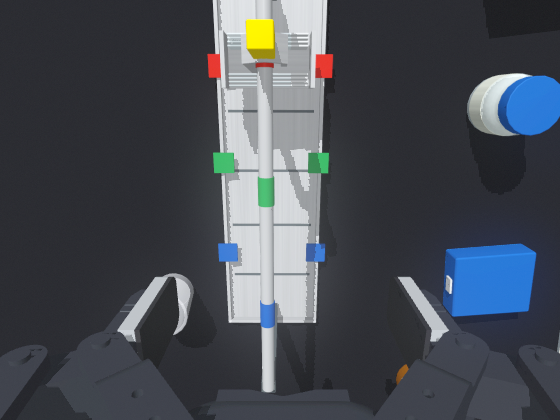

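The wrist view shows the carrier hanging at the red tiles: the post is at (260,38), level with the tiles at (214,65) and (324,66). Its axis is at y = 305.7 mm against 305.1–305.4 mm for the red mark, and the post top is at the hung height. One stillness check, then I'll hand in.

Request:
servo_tool(
  motion=[
    [0,0,0,0,0,0,1],
    [0,0,0,0,0,0,1],
    [0,0,0,0,0,0,1],
    [0,0,0,0,0,0,1],
    [0,0,0,0,0,0,1],
    [0,0,0,0,0,0,1],
  ],
)

```text
t: 15.65
position: [0.5865, 0.1954, 0.2963]
ee_rot: [[0.109, 0.994, -0.0], [0.994, -0.109, -0.0], [-0.0, -0.0, -1.0]]
ft_force: [0.1, -0.6, 0.1]
finger_gap: 0.998
gripper_force: 0.0
```

```bash
python3 w.py | grep -E "yaw|yellow" && python3 -c "
from bench import ctrl;print(ctrl.hand_in())"
```

```text
t 15.65 pos [0.5865 0.1954 0.2963] yaw x 83.72 q [ 18.4  27.5  29.6  92.2   0.  114.7]
yellow 1074 [262.  40.] med [0.5874 0.3042 0.2126] top 0.2142 rect 587.1 305.9 [16.1 15.6] 83.6
the job is handed in; nothing more can be done
None
```

I hooked the yellow-post carrier over the rail at green, slid it along to red and handed the job in after about 16 s; it hangs still and upright, within about 1 mm of the red mark's centre by my camera measurement, though the hand-in gave no verdict.

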